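# Shut up the router-bit cabinet until the door latches

### The arm

A 6-joint arm with a two-finger parallel gripper is mounted at the origin on the work surface. World frame = base frame: x ahead of the robot, y to its left, z up, the work surface at z = 0. Lengths are in mm, angles in rad, forces in N, time in s.
With the tool pointing down it reaches from about 350 to 725 mm from the base axis. Payload 4.3 kg.
Tool frame: the origin (TCP) lies at the very end of the fingers, on their centre line; the grasp point (between the pads) lies ctrl.grip_point_offset behind it (ctrl.grip_point_offset is the distance from the TCP to the grasp point, in mm); z points along the fingers, y is the line along which they close (so a half turn about z gives the same grasp; the last joint's range is limited). The gripper opens to 85 mm and grips with 20 to 120 N. Pads are 22 mm wide; open, the fingers measure 114 mm over their backs; the gripper's body (76 mm by 85 mm) begins 54 mm behind the grasp point. The pads swing forward as they close: fully open they stand 13 mm farther back than shut.
Start: joints at [1.052, 0.377, 0.081, 1.274, 0, 1.46], TCP at [228.578, 527.654, 231.329] pointing down, gripper open.
Joint ranges: [-2.72, 2.72], [-0.84, 1.66], [-1.02, 1.22], [-1.77, 2.12], [-1.37, 1.28], [-3.14, 3.14]. Speed limits (rad/s): [2.57, 2.57, 3.14, 3.14, 3.14, 3.14].

### API

Orientations are given as a unit quaternion [x, y, z, w].
In Python, from plant import ctrl, imaging, order gives the robot as it stands.
- The arm moves only by the shell command python3 -m crank 'ROWS' [FORCE]. ROWS is JSON, a list of rows, each a list of 5 numbers: the shift along the world's x, y, z in units of 40 mm (1.0 is 40 mm), then the turn about the world's z in units of 5 degrees (1.0 is 5 degrees), then the opening, from 0 (shut) to 1 (fully open). A call has 1 to 5 rows; each row is the pose to reach, as a shift and turn from the pose commanded when the call began; what a row does not reach only later rows make up. A row lasts 1/12 s, in which the tool goes at most 41.7 mm and 7.16 degrees, less where a joint would pass 70% of its speed; a pose out of reach is approached as far as the arm can. A call with a gripper value outside its range is refused whole. The fingers move at their own pace and stop on an object; FORCE is the grip in N (left out, the last holds). Time passes only in rows, so rows that repeat a pose let the fingers close. It gives the time, the measured TCP pose, the force, the opening and the grip force at its end, in the units of the state.
- ctrl.state(): the state, without advancing time (a new reading comes with each control period).
- imaging.snapshot(name): name is "scene" or "top" or "wrist"; returns a dict with "color" (384x512x3 uint8, red, green, blue), "camera_matrix" (3x3 intrinsics, pixels), "R" (3x3) and "t" (3): a world point X has camera coordinates R X + t; the wrist camera has in their place "hand_eye" (4x4, takes a point from camera to tool coordinates, whose origin is the TCP and whose axes are the flange's). Camera axes: x right, y down, z forward; pixel columns grow to the right and rows downward; lengths in mm; the calibration is good to about 2 mm. The wrist camera is an equidistant fisheye: a pixel r from the principal point sees the ray r / f radians off the axis. A picture is of the moment at which its call begins: read the wrist's pose just before it. There is no depth.
- order.finish_job(): hands the job in; it is judged then, once.
The state is a dict: "time": time; "joint_positions": joint angles; "qd": joint speeds; "joint_torque": joint torques, N m; "position": TCP position; "tcp_rot": TCP orientation; "contact_force": force on the tool from outside, world axes, zero at the start; "torque": the same for the moment, N m; "finger_gap": opening from 0.0 (shut) to 1.0 (fully open); "finger_force": force on a finger pad.
Only numpy, scipy, OpenCV 4.12 (cv2) and the standard library are available. Lean on these libraries where they do the work, as an engineer would, in place of code of your own. Each camera call takes 0.05 s, during which the arm holds its last target. There are 200 camera calls.

### The job

Put the router-bit cabinet away properly: push the pulled-out bit tray fully home, then swing the orange door shut and press it, steadily and gently, until the sprung latch snaps in behind its keeper and holds the door by itself. Do not slam the door or dent its thin sheet steel, and leave the other things on the table where they are.

Things in the scene. Friction and masses are not known exactly. Their poses are not given: they have to be found in the camera images.
- cabinet: Dark grey sheet-steel bench cabinet for router bits, fixed to the table; 160 mm deep, 220 mm wide, 150 mm high, nothing on its roof. Origin: centre of its underside, on the table. Its x axis points from the open front to the back (the front edges lie at x = -80 mm), its y axis from the hinge side to the latch side, z up.
- tray (a joint): How far the tray of router bits in the upper half of the cabinet is pulled out, m: 0 = home on its back stop; it pulls out along the cabinet's -x. Slides stiffly (about 2 N), stays where left. At home its front stands 4 mm proud of the cabinet's front edges, so a tool held down in front of the cabinet can push it home. The shut door clears it by 6 mm, so it must be pushed home directly.
- tray_front (a point): Centre of the outer face of the tray's upright plywood front, 134 mm wide, 52 mm high, 85 to 137 mm above the table. At home it lies at (-84, 0, 111) mm in the cabinet's frame.
- door (a joint): Angle of the orange door, rad: 0 = on its hard stop, grows as it opens (positive about z); stays where left. The latch bevel meets the keeper at about 0.06, snaps in near 0.008 and holds it there; 1.5 mm further at the free edge is the hard stop. A push rising to 16-20 N 180 mm from the hinge does it. The sheet dents at 32 N. Slammed = over 1.5 rad/s between 0.2 and 0.065.
- hinge (a point): Point on the door's vertical hinge pin, 120 mm above the table; at (-90, -116, 120) mm in the cabinet's frame.
- door_edge (a point): Point on the door's outer face at its free edge, 120 mm above the table: 220 mm from the hinge pin along the door and 16 mm out from the pin (door 16 mm thick, its inner face in the plane of the pin; 10 to 148 mm above the table). Shut, the outer face looks along the cabinet's -x. It is flat and bare above 85 mm; handle and latch are lower.
- handle (a point): Middle of the door's upright steel bar handle, 135 mm from the pin, standing out 31 mm from the outer face, 25 to 80 mm above the table.
- latch_case (a point): Middle of the outer face of the dark latch case on the door, 46 x 46 mm, 18 mm thick, 32 to 78 mm above the table, 170 to 216 mm from the pin; a black thumb knob on the bolt stands out 4 mm more.
- bolt (a joint): How far the brass latch bolt is pressed back into its case, m: 0 = fully out, about 0.007 while it rides over the keeper's lip, back to 0 once it has snapped in behind it. Spring force 5 to 7 N.
- keeper (a point): Middle of the inner edge of the keeper's lip (upright steel edge 4 mm thick, 40 mm high), a bracket on the latch side of the cabinet; at (-123.5, 106, 55) mm in the cabinet's frame. The bolt must end behind this lip, on the cabinet's side.
- seal_strip (a point): Middle of the black rubber dust seal beside the latch. The door meets it at about 0.04 rad; it yields by up to 8 mm and pushes back with up to 20 N, so that a door let go before the latch has snapped springs open again by several mm.
- template: Bystander: orange-faced round plywood template lying flat, 150 mm across, 18 mm thick. Origin: centre of the underside.
- glue: Bystander: white glue bottle with an orange cap standing upright, 64 mm across, 170 mm high. Origin: centre of the underside, z axis up.
- pushblock: Bystander: yellow push block, sole 130 x 75 mm, with a loop handle, 60 mm high. Origin: centre of the underside.
- offcut: Bystander: pine offcut 200 x 42 x 28 mm lying flat. Origin: centre of the underside.

How it is judged:
By the outcome, as a careful person would: the job done as asked, in the order asked, and still so for the second after the job is handed in, with the robot touching nothing.
It also fails if it takes over 48 s, if anything falls off the work surface, if the arm or the gripper's body presses on something with over 40 N, if the wrist force passes 120 N, or if a joint passes its speed limit or range.

## Working session

There is one attempt and no reset: what is moved stays moved. The work goes in short steps, Python scripts to look and compute and a shell command to move; the robot and the scene stay as the last step left them, time stands still between calls to the robot, and variables do not carry over. Pictures are saved under pics/ and viewed, at most 10 in all, crops included, and the job is handed in when it is done.

```bash
ls; mkdir -p pics; python3 - <<'E'
from plant import ctrl, imaging
import cv2,pickle
print(ctrl.state()); print(ctrl.grip_point_offset)
d={}
for n in("scene","top"):
    s=imaging.snapshot(n);d[n]=s;cv2.imwrite(f"pics/{n}0.png",s["color"][...,::-1])
    print(n,s["camera_matrix"],s["R"],s["t"])
pickle.dump(d,open("snap0.pkl","wb"))
E
```

```text
pics
{'time': 0.0, 'joint_positions': array([ 1.05168956e+00,  3.78021583e-01,  7.96488319e-02,  1.27439217e+00,
       -9.33750337e-06,  1.46051026e+00]), 'qd': array([-9.30455989e-04,  2.89506600e-04, -4.91643807e-04, -2.11239023e-03,
       -8.18719325e-05, -7.07729199e-04]), 'joint_torque': array([ 2.21586655e-03, -4.63600445e+01,  2.69876450e+01,  2.05904996e-02,
       -1.47528426e-04,  7.78950579e-06]), 'position': array([228.24810465, 527.05884022, 230.39342801]), 'tcp_rot': array([ 2.02989718e-01,  9.79180374e-01, -9.37403899e-04, -3.00227901e-04]), 'contact_force': array([-0.09914186, -0.50467505,  0.23350208]), 'torque': array([-0.01052975,  0.06571774, -0.04937815]), 'finger_force': 0.0, 'finger_gap': 0.9982569945633359}
18.700000000000003
scene [[446.82288981   0.         253.98999906]
 [  0.         446.82288981 188.31507544]
 [  0.           0.           1.        ]] [[ 0.00978188  0.99989618 -0.01058008]
 [ 0.74992379 -0.01433449 -0.66136891]
 [-0.66145191 -0.00146482 -0.74998615]] [-127.06110702 -338.61486833 1544.94632579]
top [[353.42033623   0.         251.32622937]
 [  0.         353.42033623 187.50009868]
 [  0.           0.           1.        ]] [[-0.01950212 -0.99953067 -0.02362446]
 [-0.98612678  0.02312569 -0.16437512]
 [ 0.1648443   0.02009105 -0.98611496]] [124.19024125 537.70344342 997.19471221]
```

View pics/scene0.png

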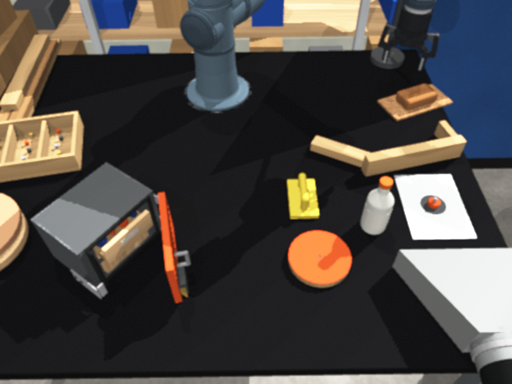

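View pics/top0.png

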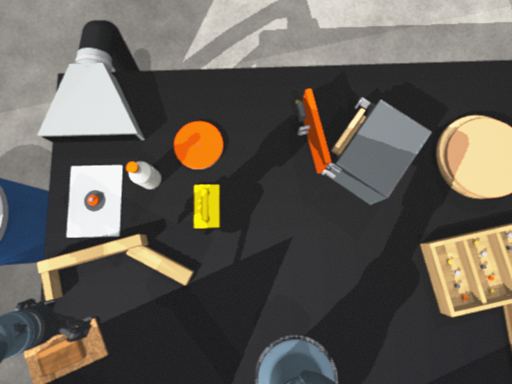

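The cabinet roof is the grey quad at about (325–431, 100–204) in the top view, with its open front facing left. The tray is pulled out at (350,132). The door runs from the hinge near (328,170) to its free edge near (308,92). The bystanders (template, glue, push block) are further left, well away.

```bash
cat > h.py <<'E'
import numpy as np,cv2
def ray(s,uv,z):
    K,R,t=s["camera_matrix"],np.array(s["R"]),np.array(s["t"])
    p=np.c_[np.atleast_2d(uv),np.ones(len(np.atleast_2d(uv)))].astype(float)
    d=(np.linalg.inv(K)@p.T).T@R; C=-R.T@t
    return C+d*((z-C[2])/d[:,2])[:,None]
def proj(s,X):
    c=np.atleast_2d(X)@np.array(s["R"]).T+np.array(s["t"]); q=c@s["camera_matrix"].T
    return q[:,:2]/q[:,2:]
E
python3 - <<'E'
import pickle
from h import *
d=pickle.load(open("snap0.pkl","rb"));s=d["top"];im=s["color"]
for p in [(380,130),(400,150),(360,180),(375,198),(345,175),(350,132),(316,130),(312,130)]: print(p,im[p[1],p[0]])
hsv=cv2.cvtColor(im,cv2.COLOR_RGB2HSV)
m=((abs(im.astype(int)-im[130,380].astype(int)).max(2)<14)).astype(np.uint8)
n,l,st,_=cv2.connectedComponentsWithStats(m);m=(l==l[130,380]).astype(np.uint8)
c=max(cv2.findContours(m,0,2)[0],key=cv2.contourArea)
print(cv2.boxPoints(cv2.minAreaRect(c)))
w=ray(s,c[:,0,:],150)[:,:2].astype(np.float32); r=cv2.minAreaRect(w);print(r,cv2.boxPoints(r))
o=((hsv[...,0]<15)&(hsv[...,1]>170)&(hsv[...,2]>120)).astype(np.uint8);o[:,:280]=0;o[:,345:]=0
for v in range(84,180,6):
    x=np.flatnonzero(o[v]); 
    if len(x): print(v,x.min(),x.max(),[tuple(im[v,k]) for k in (x.min()+1,x.max()-1)],ray(s,[(x.max()+.5,v)],148)[0,:2].round(1))
cv2.imwrite("pics/crop.png",cv2.resize(im[70:220,280:440,::-1],None,fx=5*.98,fy=4*.98,interpolation=2)[:600,:800])
E
```

```text
(380, 130) [138 146 150]
(400, 150) [102 106 108]
(360, 180) [67 71 73]
(375, 198) [106 113 115]
(345, 175) [106 114 117]
(350, 132) [155 127  90]
(316, 130) [174  67  10]
(312, 130) [128  52  10]
[[357.92615  132.652   ]
 [379.81366   98.978874]
 [430.49908  131.9244  ]
 [408.61157  165.5975  ]]
((665.3873291015625, -278.121337890625), (158.1404571533203, 115.00318908691406), 53.24696350097656) [[ 572.0028  -307.06708]
 [ 664.1459  -375.8812 ]
 [ 758.77185 -249.1756 ]
 [ 666.6288  -180.36148]]
90 305 312 [(np.uint8(255), np.uint8(119), np.uint8(8)), (np.uint8(249), np.uint8(102), np.uint8(7))] [793.5 -64.6]
96 303 313 [(np.uint8(226), np.uint8(97), np.uint8(8)), (np.uint8(252), np.uint8(122), np.uint8(10))] [775.7 -66.5]
102 304 315 [(np.uint8(126), np.uint8(52), np.uint8(9)), (np.uint8(255), np.uint8(122), np.uint8(9))] [758.1 -71.1]
108 306 317 [(np.uint8(127), np.uint8(52), np.uint8(10)), (np.uint8(246), np.uint8(96), np.uint8(8))] [740.5 -75.7]
114 307 318 [(np.uint8(129), np.uint8(53), np.uint8(9)), (np.uint8(230), np.uint8(90), np.uint8(9))] [723.1 -77.6]
120 306 320 [(np.uint
[... 320 characters left out ...]
88.5]
138 308 325 [(np.uint8(130), np.uint8(55), np.uint8(13)), (np.uint8(225), np.uint8(86), np.uint8(9))] [654.4 -93. ]
144 309 326 [(np.uint8(217), np.uint8(82), np.uint8(8)), (np.uint8(232), np.uint8(92), np.uint8(10))] [637.5 -94.8]
150 311 328 [(np.uint8(225), np.uint8(86), np.uint8(9)), (np.uint8(229), np.uint8(88), np.uint8(9))] [620.7 -99.2]
156 312 330 [(np.uint8(201), np.uint8(78), np.uint8(8)), (np.uint8(226), np.uint8(87), np.uint8(9))] [ 603.9 -103.7]
162 314 328 [(np.uint8(225), np.uint8(85), np.uint8(9)), (np.uint8(230), np.uint8(88), np.uint8(7))] [587.5 -97.4]
168 316 325 [(np.uint8(226), np.uint8(84), np.uint8(9)), (np.uint8(216), np.uint8(80), np.uint8(15))] [571.3 -88.5]
```

View pics/crop.png

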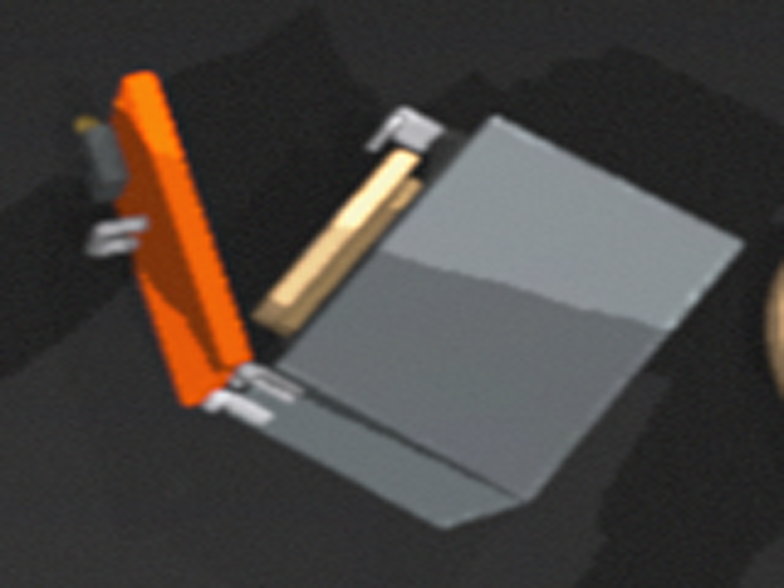

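The crop shows all four roof corners clearly, at crop pixels (497,118), (743,243), (527,500) and (282,365). The tray front's outer top edge runs from (255,318) to (397,150).

```bash
python3 - <<'E'
import pickle,json
from h import *
d=pickle.load(open("snap0.pkl","rb"));s=d["top"]
U=lambda a:np.array([(280+x/4.9-.4,70+y/3.92-.4) for x,y in a])
w=ray(s,U([(497,118),(743,243),(527,500),(282,365)]),150)[:,:2]  # front-latch, back-latch, back-hinge, front-hinge
print(w, [np.linalg.norm(w[i]-w[(i+1)%4]) for i in range(4)])
L=np.array([(-80,110),(80,110),(80,-110),(-80,-110)],float)
c=w.mean(0);H=L.T@(w-c);a=np.arctan2(H[0,1]-H[1,0],H[0,0]+H[1,1])
Rm=np.array([[np.cos(a),-np.sin(a)],[np.sin(a),np.cos(a)]])
print("c",c,"yaw",a,"resid",w-(L@Rm.T+c))
W=lambda p:(np.array(p)@Rm.T+c).round(1)
hinge=W([-90,-116]);print("hinge",hinge,"keeper",W([-123.5,106]))
f=ray(s,U([(255,318),(397,150)]),137)[:,:2];loc=(f-c)@Rm
print("tray front local",loc,"pull",-84-loc[:,0])
print("tray centre home",W([-84,0]))
# door inner line, rows 96..156
e=np.array([(775.7,-66.5),(758.1,-71.1),(740.5,-75.7),(723.1,-77.6),(705.8,-82.2),(688.6,-84),(671.4,-88.5),(654.4,-93),(637.5,-94.8),(620.7,-99.2)])
v=cv2.fitLine(e.astype(np.float32),2,0,.01,.01).ravel();print(v,"hinge dist",np.cross(v[:2],hinge-v[2:]))
da=np.arctan2(v[1],v[0]);print("door angle",da-(a+np.pi/2), "free len",np.linalg.norm(np.array((795,-63))-hinge))
json.dump(dict(c=list(c),a=a),open("cab.json","w"))
E
```

```text
[[ 758.58825501 -249.99132837]
 [ 664.0215623  -376.66720868]
 [ 488.91818666 -244.47963704]
 [ 584.53987396 -119.86330465]] [np.float64(158.08111215990982), np.float64(219.39632233811162), np.float64(157.0755785572895), np.float64(217.31576451218066)]
c [ 624.01696948 -247.75036968] yaw -2.216342302479657 resid [[-1.4243404   0.03713884]
 [ 0.27050896  1.16468383]
 [ 0.89684311  0.99263512]
 [ 0.25698833 -2.19445779]]
hinge [ 585.5 -106.1] keeper [ 783.  -212.9]
tray front local [[-108.53596772  -85.0196025 ]
 [-111.58361141   63.46214496]] pull [24.53596772 27.58361141]
tray centre home [ 674.6 -180.7]
[ 9.7971159e-01  2.0041253e-01  6.9758002e+02 -8.3260002e+01] hinge dist 0.08562874765057771
door angle 0.8473249537941201 free len 213.887493790544<stdin>:18: DeprecationWarning: Arrays of 2-dimensional vectors are deprecated. Use arrays of 3-dimensional vectors instead. (deprecated in NumPy 2.0)
```

Everything agrees: the roof measures 158×218 mm and the hinge lies on the door's inner line. The tray is out about 26 mm and the door is at about 0.85 rad. I'll carry the tool high to a point in front of the tray, fingers shut, with the closing line along the cabinet's y axis.

```bash

python3 -m crank '[[2.87,-4.0,0,3.8,0],[2.87,-4.0,0,3.8,0],[2.87,-4.0,0,3.8,0],[2.87,-4.0,0,3.8,0],[2.87,-4.0,0,3.8,0]]'
python3 -m crank '[[2.87,-4.0,0,3.8,0],[2.87,-4.0,0,3.8,0],[2.87,-4.0,0,3.8,0],[2.87,-4.0,0,3.8,0],[2.87,-4.0,0,3.8,0]]'
python3 -m crank '[[2.87,-4.0,0,3.8,0],[2.87,-4.0,0,3.8,0],[2.87,-4.0,0,3.8,0],[2.87,-4.0,0,3.8,0],[2.87,-4.0,0,3.8,0]]'
```

```text
time: 0.52
position: [344.0, 365.4, 230.9]
tcp_rot: [0.039, 0.999, -0.001, -0.0]
contact_force: [0.8, 1.1, 0.1]
finger_gap: 0.295
finger_force: 0.0
time: 0.93
position: [457.5, 207.5, 231.0]
tcp_rot: [-0.127, 0.992, 0.0, -0.0]
contact_force: [1.8, 1.1, 0.5]
finger_gap: -0.004
finger_force: 0.0
time: 1.35
position: [572.6, 46.9, 230.8]
tcp_rot: [-0.289, 0.957, 0.0, -0.0]
contact_force: [-0.3, 1.0, -0.1]
finger_gap: -0.001
finger_force: 0.0
```

```bash

python3 -m crank '[[2.87,-4.0,0,3.9,0],[2.87,-4.0,0,3.9,0],[2.87,-4.0,0,3.9,0],[2.87,-4.0,0,3.9,0],[2.87,-4.0,0,3.9,0]]'
python3 -m crank '[[0,0,0,0,0],[0,0,0,0,0]]'
python3 - <<'E'
from plant import ctrl, imaging
import cv2
from h import *
s=ctrl.state();print(s["position"],s["tcp_rot"],s["joint_positions"])
i=imaging.snapshot("top");cv2.imwrite("pics/top1.png",i["color"][...,::-1])
i=imaging.snapshot("wrist");cv2.imwrite("pics/w1.png",i["color"][...,::-1])
E
```

```text
time: 1.77
position: [687.6, -114.1, 230.1]
tcp_rot: [-0.446, 0.895, -0.0, -0.001]
contact_force: [0.2, 0.1, 0.2]
finger_gap: 0.0
finger_force: 0.0
time: 1.93
position: [686.7, -112.4, 229.3]
tcp_rot: [-0.446, 0.895, 0.001, -0.001]
contact_force: [-0.7, 0.9, -0.1]
finger_gap: 0.002
finger_force: 0.0
[ 686.74356849 -112.35652993  229.31081155] [-4.45650821e-01  8.95205901e-01  9.86712253e-04 -8.75623431e-04] [-2.53414515e-01  6.58347584e-01  5.33937054e-01  1.44900207e+00
  3.41144329e-04 -1.17721810e+00]
```

View pics/w1.png

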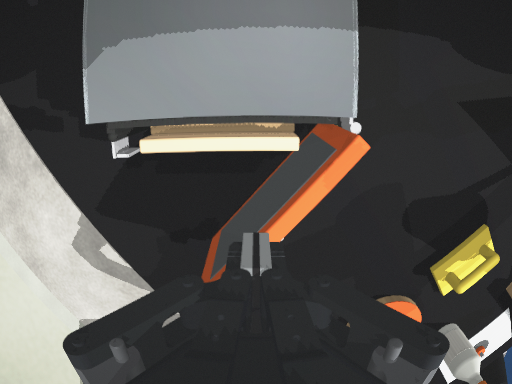

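The wrist view shows the tray front at (140–298, 145). The inner face of the open door runs from (335,130) to (208,270). The fingers are at (257,255), about to go down between the two. I'll shift slightly away from the hinge side and lower.

```bash

python3 -m crank '[[0.1,-0.3,-0.8,0,0],[0.1,-0.3,-1.6,0,0],[0.1,-0.3,-2.4,0,0],[0.1,-0.3,-3.25,0,0],[0.1,-0.3,-3.25,0,0]]'
python3 -m crank '[[-0.1,-0.14,0,0,0],[-0.2,-0.28,0,0,0],[-0.3,-0.4,0,0,0],[-0.3,-0.4,0,0,0]]'
cat > w.py <<'E'
from plant import ctrl
import json,numpy as np
k=json.load(open("cab.json"));a=k["a"];s=ctrl.state()
R=np.array([[np.cos(a),-np.sin(a)],[np.sin(a),np.cos(a)]])
q=s["tcp_rot"];yaw=2*np.arctan2(q[1],q[0])-np.pi/2
print(s["time"],"local",(s["position"][:2]-k["c"])@R,"z",s["position"][2],"Fl",s["contact_force"][:2]@R,"yaw-rel-caby deg",np.degrees(yaw-a-np.pi/2)%180,"r",np.hypot(*s["position"][:2]))
E
python3 w.py
```

```text
time: 2.45
position: [684.5, -119.5, 93.9]
tcp_rot: [-0.448, 0.894, 0.005, -0.005]
contact_force: [-1.0, 0.4, -1.2]
finger_gap: -0.002
finger_force: 0.0
time: 2.78
position: [679.7, -140.4, 104.7]
tcp_rot: [-0.446, 0.895, -0.002, 0.002]
contact_force: [-0.0, 0.6, 0.0]
finger_gap: -0.001
finger_force: 0.0
2.7833 local [-119.26146781  -20.08700703] z 104.70613946893153 Fl [-0.50330218 -0.40728862] yaw-rel-caby deg 179.9973027924345 r 694.0730908971648
```

```bash

python3 -m crank '[[-0.06,-0.08,0,0,0],[-0.12,-0.16,0,0,0],[-0.18,-0.24,0,0,0],[-0.24,-0.32,0,0,0],[-0.3,-0.4,0,0,0]]';python3 w.py
python3 -m crank '[[-0.02,-0.03,0,0,0],[-0.04,-0.06,0,0,0],[-0.06,-0.08,0,0,0],[-0.06,-0.08,0,0,0]]'; python3 w.py
```

```text
time: 3.2
position: [666.9, -155.2, 101.7]
tcp_rot: [-0.447, 0.895, -0.0, 0.0]
contact_force: [2.0, 0.9, 0.5]
finger_gap: -0.002
finger_force: 1.1
3.2 local [-99.71743123 -21.45324732] z 101.66663576275108 Fl [-1.96040433  1.04096793] yaw-rel-caby deg 0.06568519769896852 r 684.6938854184181
time: 3.53
position: [665.0, -157.2, 101.3]
tcp_rot: [-0.447, 0.895, 0.001, 0.001]
contact_force: [3.3, 3.7, 0.5]
finger_gap: -0.0
finger_force: 2.5
3.5333 local [-96.97160285 -21.73165262] z 101.26437713639538 Fl [-4.93453483  0.42915488] yaw-rel-caby deg 0.09519985031184319 r 683.3316703900459
```

```bash

python3 -m crank '[[-0.03,-0.04,0,0,0],[-0.06,-0.08,0,0,0],[-0.06,-0.08,0,0,0]]'; python3 w.py
python3 -m crank '[[-0.03,-0.04,0,0,0],[-0.06,-0.08,0,0,0],[-0.06,-0.08,0,0,0]]'; python3 w.py
```

```text
time: 3.78
position: [665.0, -157.1, 101.4]
tcp_rot: [-0.448, 0.894, 0.002, 0.005]
contact_force: [10.6, 11.8, -2.2]
finger_gap: 0.0
finger_force: 7.6
3.7833 local [-97.079497   -21.75530984] z 101.3986095317502 Fl [-15.74768719   1.37031074] yaw-rel-caby deg 0.23842568524725039 r 683.3533574528669
time: 4.03
position: [665.1, -157.1, 101.5]
tcp_rot: [-0.449, 0.893, 0.004, 0.008]
contact_force: [17.2, 18.6, -3.8]
finger_gap: 0.005
finger_force: 12.6
4.0333 local [-97.14324466 -21.77107156] z 101.52285680517892 Fl [-25.21055934   2.52893082] yaw-rel-caby deg 0.3805243398948619 r 683.3645452775729
```

The tray is hard on its stop: the reaction rose to 25 N with no further movement. I'll back off, rise, then go round to the outside of the door.

```bash

python3 -m crank '[[0.35,0.45,0,0,0],[0.7,0.9,0,0,0],[0.7,0.9,1,0,0],[0.7,0.9,2,0,0],[0.7,0.9,3.2,0,0]]'
python3 -m crank '[[0,0,0.2,0,0],[0.2,1,0.2,-0.6,1],[0.4,2,0.2,-1.2,1],[0.4,3,0.2,-1.2,1],[0.4,3.4,0.2,-1.2,1]]'
python3 -m crank '[[0,0,0,0,1],[0,0,0,0,1],[0,0,0,0,1]]'; python3 w.py
python3 - <<'E'
from plant import imaging
import cv2
from h import *
i=imaging.snapshot("wrist");cv2.imwrite("pics/w2.png",i["color"][...,::-1])
E
```

```text
time: 4.45
position: [685.7, -127.9, 222.2]
tcp_rot: [-0.447, 0.894, 0.001, -0.003]
contact_force: [1.7, -1.4, 0.0]
finger_gap: 0.001
finger_force: 0.0
time: 4.87
position: [702.8, 12.2, 230.2]
tcp_rot: [-0.401, 0.916, 0.001, -0.001]
contact_force: [-0.5, 0.5, 0.0]
finger_gap: 0.565
finger_force: 0.0
time: 5.12
position: [703.1, 6.4, 230.5]
tcp_rot: [-0.399, 0.917, -0.0, -0.001]
contact_force: [-0.0, 0.2, -0.4]
finger_gap: 0.978
finger_force: 0.0
5.1167 local [-250.59522975  -89.71913311] z 230.48274210409474 Fl [-0.13517695 -0.12644395] yaw-rel-caby deg 174.024133430533 r 703.1477525468424
```

View pics/w2.png

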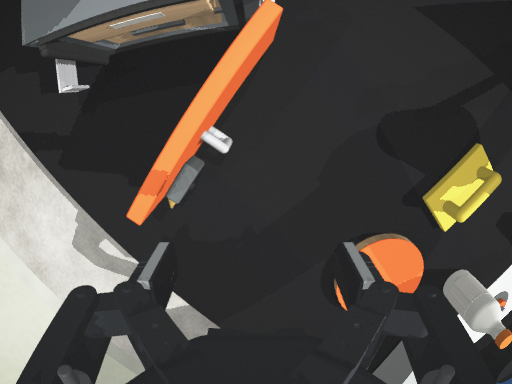

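The tray is home inside the cabinet, and the latch-side finger (155,265) is outside the door's free edge (135,215) with about 17 mm clearance. I'll lower and start swinging the door gently.

```bash

python3 -m crank '[[0,0.05,-0.9,0,1],[0,0.05,-1.8,0,1],[0,0.05,-2.7,0,1],[0,0.05,-3.35,0,1],[0,0.05,-3.35,0,1]]'
python3 -m crank '[[0,-0.15,0,0,1],[0,-0.3,0,0,1],[0,-0.45,0,0,1],[0,-0.6,0,0,1],[0,-0.75,0,0,1]]'; python3 w.py
python3 -m crank '[[0,-0.15,0,0,1],[0,-0.3,0,0,1],[0,-0.45,0,0,1],[0,-0.6,0,0,1],[0,-0.75,0,0,1]]'; python3 w.py
python3 -m crank '[[0,-0.15,0,0,1],[0,-0.3,0,0,1],[0,-0.45,0,0,1],[0,-0.6,0,0,1],[0,-0.75,0,0,1]]'; python3 w.py
```

```text
time: 5.58
position: [698.2, 7.9, 89.5]
tcp_rot: [-0.398, 0.917, 0.003, -0.006]
contact_force: [-1.3, -0.3, -0.9]
finger_gap: 0.999
finger_force: 0.0
time: 6.0
position: [705.1, -21.5, 99.3]
tcp_rot: [-0.399, 0.917, -0.001, 0.002]
contact_force: [0.4, 1.1, 0.2]
finger_gap: 1.003
finger_force: 0.4
6.0 local [-229.52193139  -71.37173192] z 99.33027582317983 Fl [-1.09704486 -0.29065045] yaw-rel-caby deg 174.04124039903908 r 705.4225727838187
time: 6.42
position: [703.5, -51.0, 97.0]
tcp_rot: [-0.399, 0.917, 0.0, 0.0]
contact_force: [0.2, 0.7, -0.6]
finger_gap: 1.001
finger_force: 0.5
6.4167 local [-205.0109707   -54.91317297] z 97.00908635611984 Fl [-0.66905075 -0.27845039] yaw-rel-caby deg 174.07079953367779 r 705.3386067825176
time: 6.83
position: [703.1, -81.0, 96.9]
tcp_rot: [-0.399, 0.917, 0.0, -0.0]
contact_force: [-0.4, -0.6, -0.4]
finger_gap: 1.002
finger_force: 0.4
6.8333 local [-180.82659245  -37.14591811] z 96.86248232713035 Fl [0.66587459 0.05615578] yaw-rel-caby deg 174.06002213754806 r 707.7833197374142
```

```bash

python3 -m crank '[[0,-0.12,0,0,1],[0,-0.24,0,0,1],[0,-0.36,0,0,1],[0,-0.48,0,0,1],[0,-0.6,0,0,1]]'; python3 w.py
python3 - <<'E'
from plant import imaging
import cv2
i=imaging.snapshot("wrist");cv2.imwrite("pics/w3.png",i["color"][...,::-1])
E
```

```text
time: 7.25
position: [703.4, -104.8, 96.9]
tcp_rot: [-0.399, 0.917, 0.0, -0.0]
contact_force: [-0.1, 0.2, 0.0]
finger_gap: 1.001
finger_force: 0.3
7.25 local [-161.96766748  -22.60738038] z 96.93764749475513 Fl [-0.09003977 -0.20955883] yaw-rel-caby deg 174.06946691494502 r 711.1645564008103
```

View pics/w3.png

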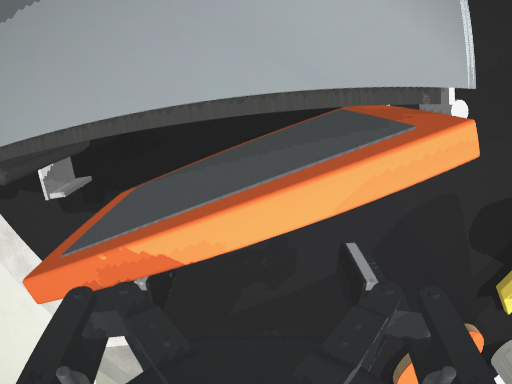

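The latch-side finger is against the door's outer face at about (150,285), and the door is nearly closed at θ≈0.24. Continuing slowly.

```bash

for i in 1 2; do :; done
python3 -m crank '[[0,-0.08,0,0,1],[0,-0.16,0,0,1],[0,-0.24,0,0,1],[0,-0.32,0,0,1],[0,-0.4,0,0,1]]'; python3 w.py
python3 -m crank '[[0,-0.07,0,0,1],[0,-0.14,0,0,1],[0,-0.21,0,0,1],[0,-0.28,0,0,1],[0,-0.35,0,0,1]]'; python3 w.py
python3 -m crank '[[-0.02,-0.03,0,0,1],[-0.04,-0.06,0,0,1],[-0.06,-0.08,0,0,1],[-0.06,-0.08,0,0,1]]'; python3 w.py
```

```text
time: 7.72
position: [703.5, -120.6, 97.0]
tcp_rot: [-0.399, 0.917, 0.0, -0.0]
contact_force: [0.1, 1.4, 0.1]
finger_gap: 0.997
finger_force: 0.3
7.7167 local [-149.36727895  -13.03144835] z 97.01023324691991 Fl [-1.20026503 -0.77739904] yaw-rel-caby deg 174.07276980583097 r 713.7350207967532
time: 8.13
position: [703.5, -134.6, 97.0]
tcp_rot: [-0.399, 0.917, 0.0, 0.0]
contact_force: [0.2, 0.3, -0.7]
finger_gap: 0.999
finger_force: 0.3
8.1333 local [-138.17258495   -4.54254475] z 97.01102584726952 Fl [-0.34309232  0.00637529] yaw-rel-caby deg 174.0673274442357 r 716.287551695353
time: 8.47
position: [701.0, -137.8, 97.1]
tcp_rot: [-0.399, 0.917, -0.0, 0.0]
contact_force: [-0.6, 0.3, 0.8]
finger_gap: 1.002
finger_force: 0.0
8.4667 local [-134.12696955   -4.62668417] z 97.1161079740102 Fl [ 0.12532891 -0.64739326] yaw-rel-caby deg 174.05460212769103 r 714.43794477191
```

```bash

python3 -m crank '[[-0.02,-0.025,0,0,1],[-0.04,-0.05,0,0,1],[-0.06,-0.075,0,0,1],[-0.06,-0.075,0,0,1]]'; python3 w.py
python3 -m crank '[[-0.02,-0.025,0,0,1],[-0.04,-0.05,0,0,1],[-0.04,-0.05,0,0,1]]'; python3 w.py
python3 -m crank '[[-0.015,-0.02,0,0,1],[-0.03,-0.04,0,0,1],[-0.03,-0.04,0,0,1]]'; python3 w.py
```

```text
time: 8.8
position: [700.5, -138.5, 97.2]
tcp_rot: [-0.401, 0.916, 0.001, 0.002]
contact_force: [5.6, 5.5, -1.6]
finger_gap: 1.0
finger_force: 3.8
8.8 local [-133.27105106   -4.6873171 ] z 97.2227181024618 Fl [-7.78394589  1.15772057] yaw-rel-caby deg 174.21289887769672 r 714.0103928234306
time: 9.05
position: [699.6, -140.0, 97.2]
tcp_rot: [-0.401, 0.916, 0.001, 0.003]
contact_force: [8.1, 5.7, -3.0]
finger_gap: 0.997
finger_force: 4.7
9.05 local [-131.53103715   -4.43392863] z 97.22312934912907 Fl [-9.41738491  3.05437077] yaw-rel-caby deg 174.25976010288693 r 713.483065893585
time: 9.3
position: [698.9, -141.3, 97.3]
tcp_rot: [-0.401, 0.916, 0.001, 0.004]
contact_force: [8.7, 6.5, -4.0]
finger_gap: 1.0
finger_force: 5.4
9.3 local [-130.09983529   -4.21628578] z 97.26775997372259 Fl [-10.40652253   3.07546141] yaw-rel-caby deg 174.28819474627247 r 713.0606072467335
```

```bash

python3 -m crank '[[-0.015,-0.02,0,0,1],[-0.03,-0.04,0,0,1],[-0.045,-0.06,0,0,1],[-0.045,-0.06,0,0,1]]'; python3 w.py
python3 -m crank '[[-0.015,-0.02,0,0,1],[-0.03,-0.04,0,0,1],[-0.03,-0.04,0,0,1]]'; python3 w.py
python3 -m crank '[[-0.015,-0.02,0,0,1],[-0.03,-0.04,0,0,1],[-0.03,-0.04,0,0,1]]'; python3 w.py
```

```text
time: 9.63
position: [697.6, -143.3, 97.3]
tcp_rot: [-0.401, 0.916, 0.001, 0.004]
contact_force: [10.3, 7.5, -4.0]
finger_gap: 0.998
finger_force: 5.8
9.6333 local [-127.69816803   -4.00084384] z 97.31035996968517 Fl [-12.15392374   3.69422725] yaw-rel-caby deg 174.32815330484053 r 712.2224061395451
time: 9.88
position: [697.2, -144.1, 97.3]
tcp_rot: [-0.402, 0.916, 0.001, 0.005]
contact_force: [11.8, 8.9, -4.3]
finger_gap: 1.002
finger_force: 7.5
9.8833 local [-126.78706801   -3.89625245] z 97.34761319388508 Fl [-14.16950486   4.09764107] yaw-rel-caby deg 174.37594678434223 r 711.9269706885173
time: 10.13
position: [696.8, -144.8, 97.4]
tcp_rot: [-0.402, 0.915, 0.002, 0.006]
contact_force: [14.3, 12.3, -5.3]
finger_gap: 0.999
finger_force: 9.0
10.1333 local [-125.97878029   -3.78752786] z 97.3702725461106 Fl [-18.42084673   4.03767947] yaw-rel-caby deg 174.4423760559419 r 711.6801738437011
```

```bash

python3 -m crank '[[-0.01,-0.015,0,0,1],[-0.015,-0.02,0,0,1],[-0.015,-0.02,0,0,1]]'; python3 w.py
python3 -m crank '[[-0.01,-0.015,0,0,1],[-0.015,-0.02,0,0,1],[-0.015,-0.02,0,0,1]]'; python3 w.py
```

```text
time: 10.38
position: [696.7, -145.0, 97.4]
tcp_rot: [-0.403, 0.915, 0.002, 0.007]
contact_force: [14.8, 12.0, -6.0]
finger_gap: 1.0
finger_force: 9.8
10.3833 local [-125.76773265   -3.79108818] z 97.39708798131446 Fl [-18.4967335    4.61058685] yaw-rel-caby deg 174.4854079834634 r 711.5869724080861
time: 10.63
position: [696.3, -145.7, 97.4]
tcp_rot: [-0.403, 0.915, 0.002, 0.007]
contact_force: [17.0, 13.2, -6.4]
finger_gap: 0.997
finger_force: 10.2
10.6333 local [-125.03120628   -3.70105134] z 97.42195762890276 Fl [-20.77243182   5.60017401] yaw-rel-caby deg 174.5011249684732 r 711.3548378827714
```

```bash

python3 -m crank '[[-0.01,-0.015,0,0,1],[-0.015,-0.02,0,0,1],[-0.015,-0.02,0,0,1]]'; python3 w.py
python3 -m crank '[[-0.01,-0.01,0,0,1],[-0.01,-0.01,0,0,1]]'; python3 w.py
```

```text
time: 10.88
position: [696.1, -145.9, 97.4]
tcp_rot: [-0.403, 0.915, 0.002, 0.008]
contact_force: [17.8, 14.4, -7.0]
finger_gap: 1.0
finger_force: 11.0
10.8833 local [-124.74059919   -3.65982325] z 97.43055544668431 Fl [-22.19914046   5.57478033] yaw-rel-caby deg 174.5377393557132 r 711.2686001362953
time: 11.05
position: [696.0, -146.2, 97.4]
tcp_rot: [-0.403, 0.915, 0.002, 0.008]
contact_force: [18.9, 14.7, -7.4]
finger_gap: 1.0
finger_force: 11.4
11.05 local [-124.45040876   -3.63183932] z 97.44466575502103 Fl [-23.0542123    6.25503762] yaw-rel-caby deg 174.55177869641525 r 711.170659154357
```

```bash

python3 -m crank '[[-0.01,-0.015,0,0,1],[-0.01,-0.015,0,0,1]]'; python3 w.py
python3 -m crank '[[-0.01,-0.015,0,0,1],[-0.01,-0.015,0,0,1]]'; python3 w.py
python3 - <<'E'
from plant import imaging
import cv2
i=imaging.snapshot("wrist");cv2.imwrite("pics/w4.png",i["color"][...,::-1])
E
```

```text
time: 11.22
position: [695.8, -146.4, 97.5]
tcp_rot: [-0.403, 0.915, 0.003, 0.008]
contact_force: [19.0, 15.9, -7.1]
finger_gap: 1.001
finger_force: 11.9
11.2167 local [-124.14693106   -3.61259931] z 97.47852580190631 Fl [-24.10499984   5.58746555] yaw-rel-caby deg 174.57544637451136 r 711.0592688252215
time: 11.38
position: [695.7, -146.6, 97.5]
tcp_rot: [-0.404, 0.915, 0.003, 0.009]
contact_force: [19.4, 16.1, -6.8]
finger_gap: 0.997
finger_force: 12.5
11.3833 local [-123.95141089   -3.59861172] z 97.47719651115054 Fl [-24.54545909   5.80080267] yaw-rel-caby deg 174.60606369051268 r 710.9890052657242
```

View pics/w4.png

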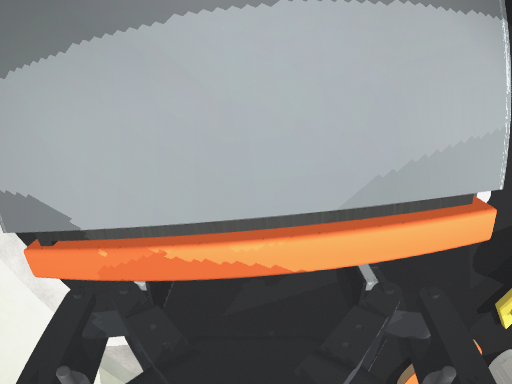

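The image shows the door almost parallel to the cabinet front, with the latch-side finger pressing at (140,285). There's no clear sign of the snap yet, so I'll press on in small increments.

```bash

python3 -m crank '[[-0.01,-0.015,0,0,1],[-0.01,-0.015,0,0,1]]'; python3 w.py
python3 -m crank '[[-0.01,-0.015,0,0,1],[-0.01,-0.015,0,0,1],[-0.01,-0.015,0,0,1]]'; python3 w.py
```

```text
time: 11.6
position: [695.7, -146.6, 97.5]
tcp_rot: [-0.404, 0.915, 0.003, 0.009]
contact_force: [20.9, 17.6, -7.3]
finger_gap: 1.0
finger_force: 13.4
11.6 local [-123.90525287   -3.5726823 ] z 97.52824062227985 Fl [-26.58888189   6.09507176] yaw-rel-caby deg 174.64159285460224 r 710.9929173569988
time: 11.85
position: [695.6, -146.6, 97.5]
tcp_rot: [-0.404, 0.915, 0.003, 0.01]
contact_force: [22.1, 18.8, -7.2]
finger_gap: 0.998
finger_force: 14.1
11.85 local [-123.85789868   -3.61292348] z 97.50586809094919 Fl [-28.37019701   6.33553876] yaw-rel-caby deg 174.67851911507185 r 710.9363955934557
```

The TCP has stopped while the force still climbs, so the door is on its hard stop. I'll release slowly and see how far the door follows.

```bash

python3 -m crank '[[0.03,0.04,0,0,1],[0.06,0.08,0,0,1],[0.06,0.08,0,0,1]]'; python3 w.py
python3 -m crank '[[0.03,0.04,0,0,1],[0.06,0.08,0,0,1],[0.06,0.08,0,0,1]]'; python3 w.py
python3 -m crank '[[0.03,0.04,0,0,1],[0.06,0.08,0,0,1],[0.06,0.08,0,0,1]]'; python3 w.py
```

```text
time: 12.1
position: [696.3, -145.7, 97.4]
tcp_rot: [-0.403, 0.915, 0.002, 0.007]
contact_force: [16.9, 13.1, -5.7]
finger_gap: 1.0
finger_force: 10.4
12.1 local [-124.98913712   -3.67361409] z 97.40793590260613 Fl [-20.60519184   5.58726029] yaw-rel-caby deg 174.52991697108794 r 711.3617777245405
time: 12.35
position: [696.4, -145.6, 97.2]
tcp_rot: [-0.401, 0.916, 0.001, 0.004]
contact_force: [11.4, 6.6, -4.5]
finger_gap: 1.001
finger_force: 5.8
12.35 local [-125.149011     -3.66711848] z 97.2449564001089 Fl [-12.16219484   5.1541268 ] yaw-rel-caby deg 174.32006233826866 r 711.435660984462
time: 12.6
position: [695.6, -144.8, 97.2]
tcp_rot: [-0.4, 0.917, 0.0, 0.0]
contact_force: [1.8, 1.9, -0.4]
finger_gap: 1.0
finger_force: 1.7
12.6 local [-125.31431532   -4.74244474] z 97.18561556633412 Fl [-2.63578553  0.3293682 ] yaw-rel-caby deg 174.11841921689475 r 710.5331010863154
```

The door stayed at −125.2 mm while the push fell from 20 to 2.6 N, so the latch is holding it. I'll retreat and verify by camera.

```bash

python3 -m crank '[[0.06,0.08,0,0,1],[0.15,0.2,0,0,1],[0.35,0.45,0,0,1],[0.35,0.6,0,0,1],[0.35,0.8,0,0,1]]'; python3 w.py
python3 -m crank '[[0,0.2,0.8,0,1],[0,0.2,1.7,0,1],[-1,0.5,2.6,0,1],[-2,1,3.4,0,1],[-3,1.5,3.4,0,1]]'
python3 -m crank '[[-1,1,0,0,1],[-2,2,0,0,1],[-3,3,0,0,1],[-3,3.5,0,0,1],[-3,3.5,0,0,1]]'; python3 w.py
python3 - <<'E'
from plant import imaging
import cv2,pickle,json
from h import *
s=imaging.snapshot("top");o=imaging.snapshot("scene");k=json.load(open("cab.json"));a=k["a"]
R=np.array([[np.cos(a),-np.sin(a)],[np.sin(a),np.cos(a)]])
for n,im in(("top",s),("scene",o)):
  d0=pickle.load(open("snap0.pkl","rb"))[n]["color"];D=(abs(im["color"].astype(int)-d0).max(2)>45)
  print(n,"diff cols/rows",np.flatnonzero(D.sum(0)>3)[[0,-1]],np.flatnonzero(D.sum(1)>3)[[0,-1]])
im=s["color"];hsv=cv2.cvtColor(im,cv2.COLOR_RGB2HSV)
m=(hsv[...,0]<15)&(hsv[...,1]>170)&(hsv[...,2]>100);m[:,:280]=0
v,u=np.nonzero(m);c=(ray(s,np.c_[u,v],148)[:,:2]-k["c"])@R
for y0 in range(-100,100,25):
  q=c[(c[:,1]>y0-6)&(c[:,1]<y0+6)];print(y0,q[:,0].max().round(1) if len(q) else None)
A=cv2.resize(im[60:220,270:450,::-1],(400,356),interpolation=2);B=cv2.resize(o["color"][150:310,20:200,::-1],(400,356),interpolation=2)
cv2.imwrite("pics/end.png",np.hstack([A,B]))
E
```

```text
time: 13.02
position: [708.9, -113.3, 96.7]
tcp_rot: [-0.399, 0.917, -0.0, -0.0]
contact_force: [-0.1, 0.2, 0.5]
finger_gap: 1.007
finger_force: 0.0
13.0167 local [-158.45347618  -13.10782664] z 96.67716192918301 Fl [-0.06769529 -0.22992973] yaw-rel-caby deg 174.03939029876975 r 717.8745780561451
time: 13.43
position: [613.5, -65.2, 230.4]
tcp_rot: [-0.399, 0.917, -0.002, 0.003]
contact_force: [0.7, 0.1, 1.2]
finger_gap: 0.998
finger_force: 0.0
time: 13.85
position: [487.7, 78.3, 227.0]
tcp_rot: [-0.4, 0.916, 0.001, -0.001]
contact_force: [0.2, -0.6, 0.4]
finger_gap: 1.0
finger_force: 0.0
13.85 local [-178.43275106 -305.04080418] z 227.04804220874712 Fl [0.34072029 0.55239332] yaw-rel-caby deg 174.191435780107 r 493.9557681715203
top diff cols/rows [  0 511] [  0 383]
scene diff cols/rows [  2 437] [  0 302]
-100 -88.6
-75 -89.4
-50 -89.9
-25 -90.6
0 -90.4
25 -90.9
50 -91.7
75 -91.5
```

View pics/end.png

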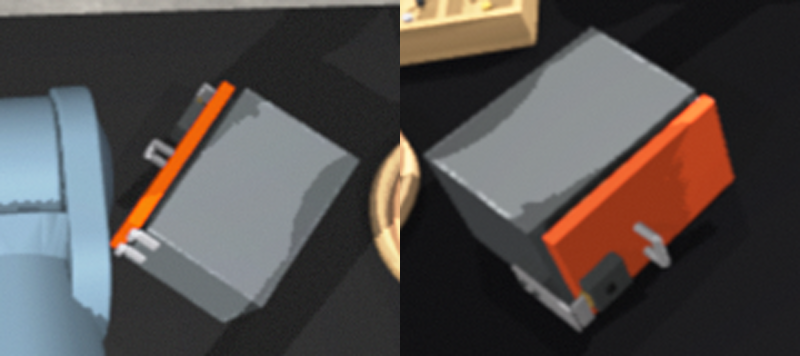

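The end views show the door shut flat and parallel to the front. Its inner face is at x = −88.6 to −91.7 mm against −90 expected (about 0.01 rad). The bolt is behind the keeper at (585,300), and the robot is touching nothing. Handing in.

```bash
python3 -c "
from plant import order
print(order.finish_job())"
```

```text
the job is handed in; nothing more can be done
None
```

I pushed the tray home onto its stop, then closed the door gently (peak push about 29 N, under the 32 N dent limit) until it stayed shut by itself after I let go; I handed the job in at about 14 s, with no contact with the other objects noticed.

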